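# Sign off three picks on the stock bins

## Robot

A 6-joint arm with a two-finger parallel gripper is mounted at the origin on the work surface. World frame = base frame: x ahead of the robot, y to its left, z up, the work surface at z = 0. Lengths are in m, angles in rad, forces in N, time in s.
With the tool pointing down it reaches from about 0.3 to 0.875 m from the base axis. Payload 6.4 kg.
Tool frame: the origin (TCP) lies midway between the tips of the shut fingers; the grasp point (between the pads) lies 19 mm behind it (grasp_offset is the distance from the TCP to the grasp point, in m); z points along the fingers, y is the line along which they close (so a half turn about z gives the same grasp; the last joint's range is limited). The gripper opens to 85 mm and grips with 20 to 120 N. Pads are 22 mm wide; open, the fingers measure 114 mm over their backs; the gripper's body (76 mm by 85 mm) begins 54 mm behind the grasp point. The pads swing forward as they close: fully open they stand 13 mm farther back than shut.
Start: joints at [-1.338, 0.181, 1.607, -0, 1.354, -0.206], TCP at [0.244, -0.521, 0.231] pointing down, gripper open.
Joint ranges: [-2.99, 2.99], [-0.89, 2.07], [0.3, 2.58], [-1.14, 4.28], [0, 2.63], [-3.12, 3.12]. Speed limits (rad/s): [2.57, 2.57, 3.01, 3.14, 3.14, 3.14].

## Interface

Orientations are given as a unit quaternion [w, x, y, z].
In Python, from bench import * gives the robot as it stands. The module is installed in compiled form; this text tells all that it offers.
- The arm moves only by the tool servo_tool, never from a script. Its argument "commands" is text: rows parted by semicolons, each of 7 numbers parted by spaces: the turn, a rotation vector about the tool's x, y, z in rad, then the shift along the tool's x, y, z in mm, then the opening, from 0 (shut) to 1 (fully open). In form: wx wy wz dx dy dz claw; .... A call has 1 to 5 rows; each row shifts and turns the commanded pose from where the row before left it, along the tool's axes as they then stand; what a row does not reach is not made up. A row lasts 1/8 s, in which the tool goes at most 62.5 mm and 10.7 degrees, less where a joint would pass 70% of its speed; a pose out of reach is approached as far as the arm can. A call with a gripper value outside its range is refused whole. The fingers move at their own pace and stop on an object; the grip force is fixed at half the most. Time passes only in rows, so rows that do not move let the fingers close. It gives the time, the measured TCP pose, the force, the opening and the grip force at its end, in the units of the state.
- get_obs(): the state, without advancing time (a new reading comes with each control period).
- camera(name): name is "scene" or "top"; returns the picture (400x640x3 uint8, blue, green, red); there is no depth.
- calibration(name): a dict with "fx", "fy", "cx", "cy" (pixels), "k1" (the pictures are not rectified: a ray, as slopes to the right and down, at radius r is drawn at 1 + k1 r^2 times it, then the intrinsics apply), "R" (3x3) and "t" (3): a world point X has camera coordinates R X + t. Camera axes: x right, y down, z forward; pixel columns grow to the right and rows downward; lengths in m; the calibration is good to about 2 mm. A picture is of the moment at which its call begins. calibration takes no time and is no camera call.
- hand_in(): hands the job in; it is judged then, once.
The state is a dict: "time_s": time; "q": joint angles; "dq": joint speeds; "joint_efforts": joint torques, N m; "eef_pos": TCP position; "eef_rot": TCP orientation; "wrist_force": force on the tool from outside, world axes, zero at the start; "torque": the same for the moment, N m; "opening": opening from 0.0 (shut) to 1.0 (fully open); "grasp_force": force on a finger pad.
Only numpy, scipy, OpenCV 4.12 (cv2) and the standard library are available. Lean on these libraries where they do the work, as an engineer would, in place of code of your own. Each camera call takes 0.05 s, during which the arm holds its last target. There are 200 camera calls.

## Task

Sign off three picks at the stock counter by pressing the white tally keys on the red bins with shut fingertips: first the key of the bin of hexagon nuts, then that of the long bolts, then that of the flat L-shaped corner plates, each pressed straight down lightly (well under 25 N) until it is down and stays down. Leave the key of the padlock bin up. Do not lift, tip or push the bins about, and leave everything else on the counter where it is.

Things in the scene. Friction and masses are not known exactly. Their poses are not given: they have to be found in the camera images.
- bin_nuts: loose red open stock bin (0.65 to 1 kg) holding six large hexagon nuts (41 mm across the corners, round dark holes). Bin walls 140 x 100 mm, 58 mm high; a grey key unit 46 x 70 mm, 56 mm high, is fixed to its front end, so the whole is about 186 mm long. Origin: on the underside, 20 mm from the middle of the walled part towards the key; x runs from the key end to the back along the bin, z up. The key's axis is at x = -73 mm, y = 0
- key_nuts_top (a point): centre of the top face of the round white key (36 mm across, flat) on the key unit of bin_nuts; 80 mm above the table when the key is up, 70 mm when fully down and let go, and the point moves with the key. The cap is springy: it gives up to 8 mm at 1.5 N per mm of its own accord and comes back when let go, so the key itself starts to move once the cap has given about 2 mm; the unit's top lies at 56 mm, a black collar round the key at 58 mm
- key_nuts (a joint): how far the key of bin_nuts (without the springy give of its cap) is pressed down, m: 0 up (as at the start), 0.010 fully down against its stop. It resists with about 3 N (a little more when pressed fast) and stays where it is left; it counts as pressed from 0.006
- bin_bolts: loose red open stock bin (0.65 to 1 kg) holding four long hexagon-head bolts lying side by side along the bin (86 mm long). Bin walls 140 x 100 mm, 58 mm high; a grey key unit 46 x 70 mm, 56 mm high, is fixed to its front end, so the whole is about 186 mm long. Origin: on the underside, 20 mm from the middle of the walled part towards the key; x runs from the key end to the back along the bin, z up. The key's axis is at x = -73 mm, y = 0
- key_bolts_top (a point): centre of the top face of the round white key (36 mm across, flat) on the key unit of bin_bolts; 80 mm above the table when the key is up, 70 mm when fully down and let go, and the point moves with the key. The cap is springy: it gives up to 8 mm at 1.5 N per mm of its own accord and comes back when let go, so the key itself starts to move once the cap has given about 2 mm; the unit's top lies at 56 mm, a black collar round the key at 58 mm
- key_bolts (a joint): how far the key of bin_bolts (without the springy give of its cap) is pressed down, m: 0 up (as at the start), 0.010 fully down against its stop. It resists with about 3 N (a little more when pressed fast) and stays where it is left; it counts as pressed from 0.006
- bin_corners: loose red open stock bin (0.65 to 1 kg) holding three flat L-shaped corner plates (legs about 55 mm long, 18 mm wide). Bin walls 140 x 100 mm, 58 mm high; a grey key unit 46 x 70 mm, 56 mm high, is fixed to its front end, so the whole is about 186 mm long. Origin: on the underside, 20 mm from the middle of the walled part towards the key; x runs from the key end to the back along the bin, z up. The key's axis is at x = -73 mm, y = 0
- key_corners_top (a point): centre of the top face of the round white key (36 mm across, flat) on the key unit of bin_corners; 80 mm above the table when the key is up, 70 mm when fully down and let go, and the point moves with the key. The cap is springy: it gives up to 8 mm at 1.5 N per mm of its own accord and comes back when let go, so the key itself starts to move once the cap has given about 2 mm; the unit's top lies at 56 mm, a black collar round the key at 58 mm
- key_corners (a joint): how far the key of bin_corners (without the springy give of its cap) is pressed down, m: 0 up (as at the start), 0.010 fully down against its stop. It resists with about 3 N (a little more when pressed fast) and stays where it is left; it counts as pressed from 0.006
- bin_locks: loose red open stock bin (0.65 to 1 kg) holding four padlocks lying flat (40 mm square-ish bodies with a round U shackle). Bin walls 140 x 100 mm, 58 mm high; a grey key unit 46 x 70 mm, 56 mm high, is fixed to its front end, so the whole is about 186 mm long. Origin: on the underside, 20 mm from the middle of the walled part towards the key; x runs from the key end to the back along the bin, z up. The key's axis is at x = -73 mm, y = 0
- key_locks_top (a point): centre of the top face of the round white key (36 mm across, flat) on the key unit of bin_locks; 80 mm above the table when the key is up, 70 mm when fully down and let go, and the point moves with the key. The cap is springy: it gives up to 8 mm at 1.5 N per mm of its own accord and comes back when let go, so the key itself starts to move once the cap has given about 2 mm; the unit's top lies at 56 mm, a black collar round the key at 58 mm
- key_locks (a joint): how far the key of bin_locks (without the springy give of its cap) is pressed down, m: 0 up (as at the start), 0.010 fully down against its stop. It resists with about 3 N (a little more when pressed fast) and stays where it is left; it counts as pressed from 0.006
- carton: bystander, loose: small brown carton, 50 x 36 x 55 mm high; leave it alone
- glue: bystander, loose: white closed bottle, 36 mm across, 85 mm high; leave it alone
- padlock: bystander, loose: single padlock lying on the table, 58 x 40 x 18 mm high; leave it alone
- screwdriver: bystander, loose: screwdriver lying on the table, about 0.2 m long; leave it alone
- tape: bystander, loose: hollow roll of pale tape lying flat, 90 mm across, 45 mm high; leave it alone
- mug: bystander, loose: white mug, 76 mm across, 90 mm high; leave it alone
- wrench: bystander, loose: wrench lying on the table, under 0.2 m long; leave it alone

How it is judged:
By the outcome, as a careful person would: the job done as asked, in the order asked, and still so for the second after the job is handed in, with the robot touching nothing.
It also fails if it takes over 48 s, if anything falls off the work surface, if the arm or the gripper's body presses on something with over 40 N, if the wrist force passes 120 N, or if a joint passes its speed limit or range.

## Working session

There is one attempt and no reset: what is moved stays moved. The work goes in short steps, Python scripts to look and compute and a tool call to move; the robot and the scene stay as the last step left them, time stands still between calls to the robot, and variables do not carry over. Pictures are saved under pics/ and viewed, at most 10 in all, crops included, and the job is handed in when it is done.

Besides the shell and the picture viewer there is one more tool, called after "Emit:" in YAML: its name, and indented under it one key for each argument. servo_tool: Moves the arm, as the interface text tells. Its arguments: {"type":"object","properties":{"commands":{"type":"string"}},"required":["commands"]}

```bash
mkdir -p pics; cat > h.py <<'E'
from bench import *
import numpy as np, cv2
def ray(cam,u,v,z):
    c=calibration(cam);R=np.array(c["R"]);t=np.array(c["t"])
    d=np.array([(u-c["cx"])/c["fx"],(v-c["cy"])/c["fy"]]);s=d.copy()
    for _ in range(20): s=d/(1+c["k1"]*(s@s))
    w=R.T@np.array([s[0],s[1],1]);o=-R.T@t
    return o+w*(z-o[2])/w[2]
E
python3 - <<'E'
from h import *
for n in("top","scene"):
    im=camera(n);cv2.imwrite(f"pics/{n}0.png",im)
    c=calibration(n);print(n,-np.array(c["R"]).T@np.array(c["t"]))
    hsv=cv2.cvtColor(im,cv2.COLOR_BGR2HSV)
    m=((hsv[...,1]<50)&(hsv[...,2]>170)).astype(np.uint8)
    k,l,s,ce=cv2.connectedComponentsWithStats(m)
    for i in range(1,k):
        if 60<s[i,4]<5000: print(s[i],ce[i].round(1),ray(n,*ce[i],.08).round(4))
o=get_obs();print(o["eef_pos"],o["eef_rot"],o["time_s"],o["opening"])
E
```

```text
top [0.41781498 0.00261098 1.49471183]
[  0   0  13  16 177] [5.2 6.9] [1.225  1.0206 0.08  ]
[ 12   0  29  15 367] [25.6  6.3] [1.2198 0.9436 0.08  ]
[ 41   0  30  12 313] [55.1  5. ] [1.2152 0.8372 0.08  ]
[ 71   0  31  10 263] [85.8  3.9] [1.2112 0.7316 0.08  ]
[103   0  21   8 140] [112.8   3.1] [1.2082 0.6416 0.08  ]
[416   0  33   3  76] [433.5   0.7] [ 1.2013 -0.3401  0.08  ]
[451   0  32   4 109] [467.6   1.2] [ 1.203  -0.4455  0.08  ]
[484   0  33   5 150] [500.7   1.9] [ 1.2052 -0.5498  0.08  ]
[518   0  31   7 197] [533.7   2.7] [ 1.2082 -0.6565  0.08  ]
[550   0  31   9 235] [565.6   3.5] [ 1.2123 -0.7635  0.08  ]
[581   0  30  11 286] [596.1   4.6] [ 1.2164 -0.8696  0.08  ]
[611   0  29  14 347] [625.1   6. ] [ 1.221  -0.9756  0.08  ]
[316   3  28  31 726] [331.5  16.8] [ 1.1438 -0.032   0.08  ]
[ 345    3   35   31 1065] [361.8  18.1] [ 1.14   -0.1219  0.08  ]
[ 381    3   35   32 1061] [397.6  18.2] [ 1.1408 -0.2286  0.08  ]
[ 416    4   35   31 1033] [433.   19.1] [ 1.1401 -0.3351  0.08  ]
[451   4  35  32 993] [467.9  19.5] [ 1.1417 -0.4418  0.08  ]
[485   6  35  31 
[... 5824 characters left out ...]
 0.08  ]
[ 490  335   59   49 1463] [519.5 358.2] [ 1.1828 -0.0492  0.08  ]
[621 343  19  27 320] [632.4 356.3] [1.296  0.0942 0.08  ]
[394 346  30  26 149] [408.4 359. ] [ 1.0711 -0.1872  0.08  ]
[ 464  356   63   44 1647] [494.8 381.2] [ 1.1783 -0.1147  0.08  ]
[532 362  26  38 486] [545.8 384.1] [ 1.2296 -0.0593  0.08  ]
[362 372  33  28 178] [378.1 386. ] [ 1.071  -0.2565  0.08  ]
[371 377  50  23 620] [395.8 391.5] [ 1.0935 -0.2424  0.08  ]
[446 382  37  18 348] [463.5 393.4] [ 1.1589 -0.1676  0.08  ]
[521 389  23  11 144] [531.3 395.5] [ 1.2242 -0.0932  0.08  ]
[ 0.24419056 -0.52004119  0.23047656] [-7.83832517e-04  9.76028046e-01  2.17643375e-01 -1.93706092e-05] 0.1 1.0030602504799675
```

View pics/top0.png

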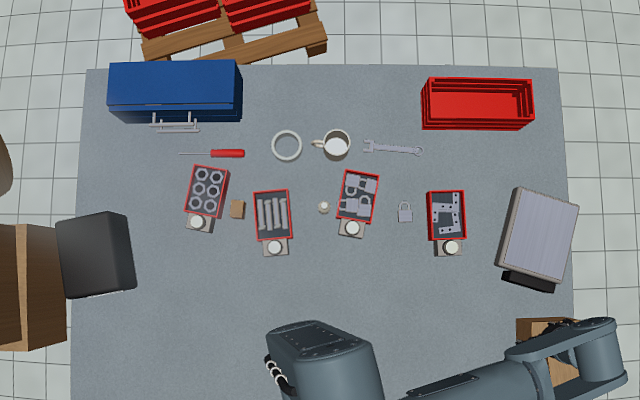

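View pics/scene0.png

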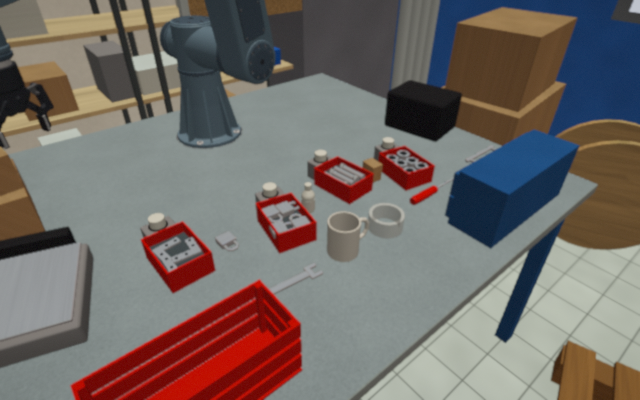

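The top view shows the nuts bin at about (207,190), bolts at (272,213), padlocks at (357,195) and corner plates at (447,215). Their keys are at pixels (196,221), (274,247), (352,227) and (452,247). The scene view agrees to within 2 mm for the padlock and corner keys. I'm moving toward the nuts key at (0.537, 0.348).

Emit:
servo_tool:
  commands: "0 0 0 32 -33 0 0;0 0 0 32 -33 0 0;0 0 0 32 -33 0 0;0 0 0 32 -33 0 0;0 0 0 32 -33 0 0"

```text
time_s: 0.72
eef_pos: [0.3192, -0.3016, 0.231]
eef_rot: [-0.0, 0.976, 0.217, 0.0]
wrist_force: [0.6, -0.2, 0.4]
opening: 0.0
grasp_force: 0.0
```

Emit:
servo_tool:
  commands: "0 0 0 32 -33 0 0;0 0 0 32 -33 0 0;0 0 0 32 -33 0 0;0 0 0 32 -33 0 0;0 0 0 32 -33 0 0"

```text
time_s: 1.35
eef_pos: [0.3939, -0.0843, 0.2312]
eef_rot: [-0.0, 0.976, 0.218, 0.0]
wrist_force: [0.1, 0.0, -0.1]
opening: 0.001
grasp_force: 0.0
```

Emit:
servo_tool:
  commands: "0 0 0 32 -33 0 0;0 0 0 32 -33 0 0;0 0 0 32 -33 0 0;0 0 0 32 -33 0 0;0 0 0 32 -33 0 0"

```text
time_s: 1.98
eef_pos: [0.4686, 0.1331, 0.231]
eef_rot: [0.0, 0.976, 0.218, -0.0]
wrist_force: [0.6, -0.4, -0.2]
opening: -0.0
grasp_force: 0.0
```

Emit:
servo_tool:
  commands: "0 0 0 32 -33 0 0;0 0 0 32 -33 0 0;0 0 0 32 -33 0 0;0 0 0 20 -20 0 0;0 0 0 0 0 0 0"

```text
time_s: 2.6
eef_pos: [0.5228, 0.29, 0.2304]
eef_rot: [-0.0, 0.976, 0.219, -0.001]
wrist_force: [-0.3, 0.9, 0.0]
opening: -0.004
grasp_force: 0.0
```

Emit:
servo_tool:
  commands: "0 0 0 19 -23 0 0;0 0 0 19 -23 0 0;0 0 0 0 0 40 0;0 0 0 0 0 50 0;0 0 0 0 0 30 0"

```text
time_s: 3.22
eef_pos: [0.5361, 0.3446, 0.1081]
eef_rot: [0.001, 0.976, 0.217, -0.002]
wrist_force: [-1.0, -0.4, -0.7]
opening: -0.002
grasp_force: 0.0
```

```bash
python3 - <<'E'
from h import *
o=get_obs();print(o["eef_pos"],o["wrist_force"])
a=camera("top")[175:275,150:310];b=camera("scene")[110:230,300:480]
cv2.imwrite("pics/n1.png",np.hstack([cv2.resize(a,(400,400)),cv2.resize(b,(400,400))]))
E
```

```text
[0.53608765 0.34459276 0.10814512] [-1.01728526 -0.35442569 -0.65401593]
```

View pics/n1.png

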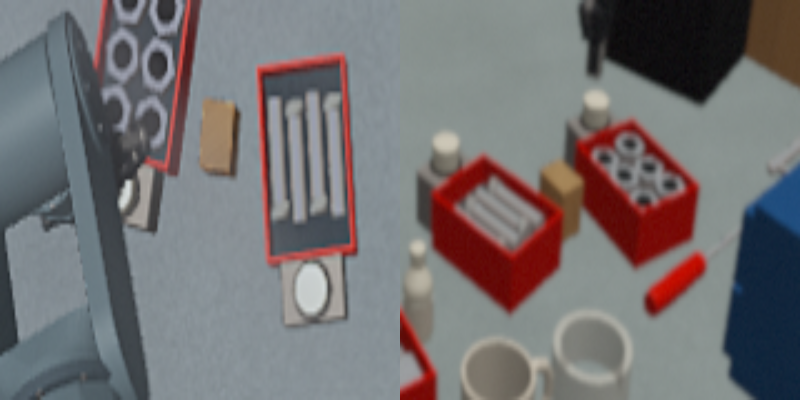

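The right half shows the fingertips, at about (595,70), directly above the nuts key at (595,105). I'm pressing slowly.

Emit:
servo_tool:
  commands: "0 0 0 2 -3 12 0;0 0 0 0 0 10 0;0 0 0 0 0 4 0;0 0 0 0 0 3 0;0 0 0 0 0 3 0"

```text
time_s: 3.95
eef_pos: [0.5387, 0.35, 0.0796]
eef_rot: [-0.0, 0.976, 0.218, 0.0]
wrist_force: [0.3, -0.2, 1.1]
opening: 0.001
grasp_force: 0.4
```

Emit:
servo_tool:
  commands: "0 0 0 0 0 3 0;0 0 0 0 0 2 0;0 0 0 0 0 2 0;0 0 0 0 0 1 0;0 0 0 0 0 0 0"

```text
time_s: 4.58
eef_pos: [0.5386, 0.35, 0.0714]
eef_rot: [-0.0, 0.976, 0.218, 0.0]
wrist_force: [0.8, 1.3, 1.8]
opening: -0.001
grasp_force: 1.3
```

Emit:
servo_tool:
  commands: "0 0 0 0 0 1 0;0 0 0 0 0 1 0;0 0 0 0 0 1 0;0 0 0 0 0 1 0;0 0 0 0 0 0 0"

```text
time_s: 5.2
eef_pos: [0.5386, 0.3499, 0.0675]
eef_rot: [-0.0, 0.976, 0.218, 0.0]
wrist_force: [1.9, 0.5, 3.7]
opening: 0.003
grasp_force: 1.9
```

Emit:
servo_tool:
  commands: "0 0 0 0 0 1 0;0 0 0 0 0 1 0;0 0 0 0 0 1 0;0 0 0 0 0 0 0;0 0 0 0 0 0 0"

```text
time_s: 5.82
eef_pos: [0.5387, 0.35, 0.065]
eef_rot: [-0.0, 0.976, 0.218, 0.0]
wrist_force: [-0.1, -0.0, 7.2]
opening: -0.005
grasp_force: 3.7
```

The 7.2 N reading means the key is at its stop. Next I lift and go to the bolts key.

Emit:
servo_tool:
  commands: "0 0 0 0 0 -5 0;0 0 0 0 0 -15 0;0 0 0 0 0 -40 0;0 0 0 -26 28 0 0;0 0 0 -26 28 0 0"

```text
time_s: 6.45
eef_pos: [0.5144, 0.2764, 0.1249]
eef_rot: [0.0, 0.976, 0.218, -0.0]
wrist_force: [0.9, -0.5, -0.7]
opening: 0.002
grasp_force: 0.0
```

Emit:
servo_tool:
  commands: "0 0 0 -27 28 0 0;0 0 0 -27 28 0 0;0 0 0 -27 29 0 0;0 0 0 -26 28 0 0;0 0 0 0 0 0 0"

```text
time_s: 7.08
eef_pos: [0.465, 0.1276, 0.1243]
eef_rot: [0.0, 0.976, 0.216, -0.001]
wrist_force: [-0.2, -0.6, -0.4]
opening: -0.002
grasp_force: 0.0
```

```bash
python3 - <<'E'
from h import *
o=get_obs();print(o["eef_pos"],o["wrist_force"])
a=camera("top");b=camera("scene")
cv2.imwrite("pics/n2.png",np.hstack([cv2.resize(a[175:275,150:310],(400,400)),cv2.resize(b[110:230,300:480],(400,400))]))
E
```

```text
[0.46500547 0.12756941 0.12426735] [-0.16580755 -0.62577418 -0.41578089]
```

View pics/n2.png

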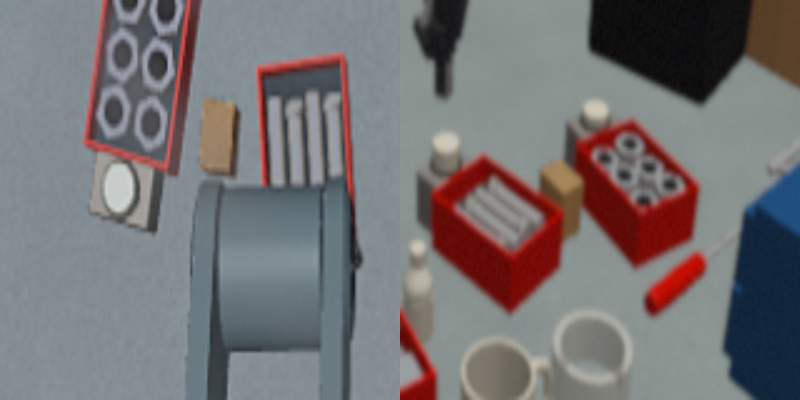

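The nuts key now sits lower than before at (595,100), and its bin hasn't moved. The fingertips are over the bolts key at about (445,95). Pressing that one now.

Emit:
servo_tool:
  commands: "0 0 0 2 0 20 0;0 0 0 0 0 15 0;0 0 0 0 0 6 0;0 0 0 0 0 3 0;0 0 0 0 0 3 0"

```text
time_s: 7.8
eef_pos: [0.4682, 0.1304, 0.0775]
eef_rot: [-0.0, 0.976, 0.218, 0.0]
wrist_force: [-2.5, -0.9, 3.2]
opening: 0.004
grasp_force: 1.5
```

Emit:
servo_tool:
  commands: "0 0 0 0 0 3 0;0 0 0 0 0 2 0;0 0 0 0 0 2 0;0 0 0 0 0 1 0;0 0 0 0 0 1 0"

```text
time_s: 8.43
eef_pos: [0.4682, 0.1302, 0.0683]
eef_rot: [-0.0, 0.976, 0.218, 0.0]
wrist_force: [-1.1, 2.3, 2.3]
opening: -0.001
grasp_force: 1.4
```

Emit:
servo_tool:
  commands: "0 0 0 0 0 1 0;0 0 0 0 0 1 0;0 0 0 0 0 1 0;0 0 0 0 0 0 0;0 0 0 0 0 0 0"

```text
time_s: 9.05
eef_pos: [0.4682, 0.1302, 0.0656]
eef_rot: [-0.0, 0.976, 0.218, 0.0]
wrist_force: [-2.4, 2.1, 6.8]
opening: -0.002
grasp_force: 3.2
```

The bolts key is at its stop at 6.8 N. Lifting high and going to the corners key.

Emit:
servo_tool:
  commands: "0 0 0 0 0 -5 0;0 0 0 0 0 -20 0;0 0 0 0 0 -40 0;0 0 0 0 0 -35 0;0 0 0 -17 36 0 0"

```text
time_s: 9.68
eef_pos: [0.4703, 0.0909, 0.1685]
eef_rot: [0.001, 0.976, 0.219, 0.003]
wrist_force: [-0.5, 0.6, -1.3]
opening: 0.001
grasp_force: 0.0
```

Emit:
servo_tool:
  commands: "0 0 0 -18 37 0 0;0 0 0 -18 37 0 0;0 0 0 -18 37 0 0;0 0 0 -18 37 0 0;0 0 0 -18 37 0 0"

```text
time_s: 10.3
eef_pos: [0.4648, -0.1172, 0.1652]
eef_rot: [0.0, 0.976, 0.218, -0.0]
wrist_force: [-0.2, 0.1, 0.7]
opening: 0.0
grasp_force: 0.0
```

Emit:
servo_tool:
  commands: "0 0 0 -18 37 0 0;0 0 0 -18 37 0 0;0 0 0 -18 37 0 0;0 0 0 -18 37 0 0;0 0 0 -18 37 0 0"

```text
time_s: 10.92
eef_pos: [0.4617, -0.3228, 0.165]
eef_rot: [0.0, 0.976, 0.217, -0.0]
wrist_force: [0.8, 0.3, 0.2]
opening: 0.002
grasp_force: 0.0
```

Emit:
servo_tool:
  commands: "0 0 0 -10 30 0 0;0 0 0 0 0 0 0"

```text
time_s: 11.18
eef_pos: [0.4653, -0.3549, 0.1649]
eef_rot: [0.0, 0.976, 0.216, -0.0]
wrist_force: [0.6, 1.0, -0.3]
opening: -0.001
grasp_force: 0.0
```

```bash
python3 - <<'E'
from h import *
o=get_obs();print(o["eef_pos"])
d=(np.array([.4655,-.36,0])-o["eef_pos"])*1000
print("dx",.905*d[0]+.425*d[1],"dy",.425*d[0]-.905*d[1])
a=camera("top");b=camera("scene")
cv2.imwrite("pics/n3.png",np.hstack([cv2.resize(a[175:275,150:310],(400,400)),cv2.resize(b[130:310,80:340],(400,400))]))
E
```

```text
[ 0.46532864 -0.35489843  0.16493971]
dx -2.013089277852448 dy 4.689752861359492
```

View pics/n3.png

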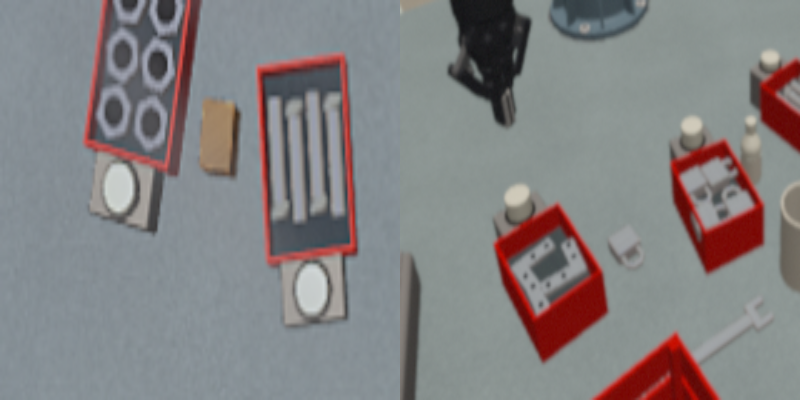

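Both pressed bins are where they were. The fingertips at (508,120) are above the corners key at (518,195). Pressing.

Emit:
servo_tool:
  commands: "0 0 0 -1 3 40 0;0 0 0 0 0 25 0;0 0 0 0 0 13 0;0 0 0 0 0 5 0;0 0 0 0 0 3 0"

```text
time_s: 11.9
eef_pos: [0.4668, -0.3558, 0.08]
eef_rot: [0.001, 0.976, 0.218, 0.0]
wrist_force: [0.8, -0.1, 0.2]
opening: -0.0
grasp_force: 0.1
```

Emit:
servo_tool:
  commands: "0 0 0 0 0 3 0;0 0 0 0 0 3 0;0 0 0 0 0 2 0;0 0 0 0 0 2 0;0 0 0 0 0 1 0"

```text
time_s: 12.52
eef_pos: [0.4667, -0.3559, 0.0684]
eef_rot: [0.0, 0.976, 0.218, 0.0]
wrist_force: [2.4, 1.1, 3.3]
opening: 0.005
grasp_force: 1.4
```

Emit:
servo_tool:
  commands: "0 0 0 0 0 1 0;0 0 0 0 0 1 0;0 0 0 0 0 1 0;0 0 0 0 0 0 0;0 0 0 0 0 0 0"

```text
time_s: 13.15
eef_pos: [0.4667, -0.3559, 0.0659]
eef_rot: [0.0, 0.976, 0.218, 0.0]
wrist_force: [1.9, 1.8, 6.4]
opening: -0.004
grasp_force: 3.1
```

Down at 6.4 N. Now I lift clear, move away and check.

Emit:
servo_tool:
  commands: "0 0 0 0 0 -5 0;0 0 0 0 0 -20 0;0 0 0 0 0 -50 0;0 0 0 0 0 -50 0;0 0 0 0 0 -40 0"

```text
time_s: 13.78
eef_pos: [0.466, -0.3558, 0.2334]
eef_rot: [0.001, 0.976, 0.218, 0.0]
wrist_force: [-0.2, -0.4, 0.3]
opening: 0.001
grasp_force: 0.0
```

Emit:
servo_tool:
  commands: "0 0 0 -37 15 0 0;0 0 0 -37 15 0 0;0 0 0 -37 15 0 0;0 0 0 -37 15 0 0;0 0 0 0 0 0 0"

```text
time_s: 14.4
eef_pos: [0.3554, -0.4745, 0.2309]
eef_rot: [0.0, 0.976, 0.216, -0.001]
wrist_force: [-0.6, 0.4, 0.1]
opening: 0.0
grasp_force: 0.0
```

```bash
python3 - <<'E'
from h import *
o=get_obs();print(o["eef_pos"],o["time_s"])
a=camera("scene");b=camera("top");a0=cv2.imread("pics/scene0.png");b0=cv2.imread("pics/top0.png")
def top(im,u,v):
    p=im[v-14:v+14,u-14:u+14].astype(int).min(2)
    y,x=np.where(p>165);return (x.mean()+u-14).round(1),(y.mean()+v-14).round(1)
for n,u,v in(("nuts",388,144),("bolts",320,156),("corners",156,219),("locks",269,187)): print(n,top(a0,u,v),top(a,u,v))
d=cv2.absdiff(b,b0).max(2);d[:140]=d[:140];ys,xs=np.where(d[60:262,100:500]>50);print("top changed",len(xs),sorted(set(zip((xs+100)//20*20,(ys+60)//20*20))))
cr=lambda im:cv2.resize(im[130:250,110:430],(800,300))
cv2.imwrite("pics/n4.png",np.vstack([cr(a0),cr(a)]))
E
```

```text
[ 0.3554074  -0.47447285  0.23090268] 14.4
nuts (np.float64(388.0), np.float64(139.2)) (np.float64(387.7), np.float64(142.1))
bolts (np.float64(320.5), np.float64(152.0)) (np.float64(320.3), np.float64(155.0))
corners (np.float64(155.5), np.float64(217.1)) (np.float64(156.4), np.float64(220.5))
locks (np.float64(269.0), np.float64(185.8)) (np.float64(269.1), np.float64(185.8))
top changed 48 [(np.int64(180), np.int64(200)), (np.int64(180), np.int64(220)), (np.int64(200), np.int64(200)), (np.int64(200), np.int64(220)), (np.int64(440), np.int64(240))]
```

View pics/n4.png

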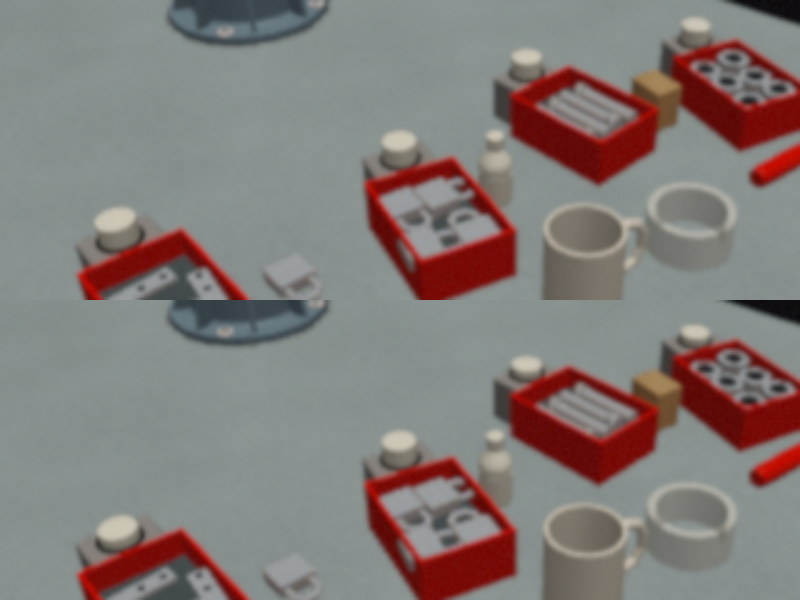

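Comparing before and after, the nuts, bolts and corners keys are all about 3 px lower, which is a full press. The padlock key is unchanged, and the bins and other items haven't moved.

```bash
python3 -c "
from bench import *
print(hand_in())"
```

```text
the job is handed in; nothing more can be done
None
```

I pressed the nuts, bolts and corner-plate keys fully down in that order, each at about 7 N; the padlock key is still up, nothing else visibly moved, and the job was handed in at about 14.5 s.

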